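# Caliper an inkstone blank

## Robot

A 7-joint arm with a two-finger parallel gripper is mounted at the origin on the work surface. World frame = base frame: x ahead of the robot, y to its left, z up, the work surface at z = 0. Lengths are in mm, angles in rad, forces in N, time in s.
With the tool pointing down it reaches from about 400 to 925 mm from the base axis. Payload 4.1 kg.
Tool frame: the origin (TCP) lies midway between the tips of the shut fingers; the grasp point (between the pads) lies 19 mm behind it; z points along the fingers, y is the direction in which the jaws open and shut (so a half turn about z gives the same grasp; the last joint's range is limited). The gripper opens to 85 mm and grips with 20 to 120 N. Pads are 22 mm wide; open, the fingers measure 114 mm over their backs; the gripper's body (76 mm by 85 mm) begins 54 mm behind the grasp point. The pads swing forward as they close: fully open they stand 13 mm farther back than shut.
Start: joints at [-1.363, 0.398, 0.045, 1.537, -0.019, 1.207, -0.051], TCP at [196.286, 619.694, 196.647] pointing down, gripper open.
Joint ranges: [-2.82, 2.82], [-0.49, 2.23], [-1.37, 1.46], [0, 2.46], [-1.36, 4.5], [0.23, 2], [-2.94, 2.94]. Speed limits (rad/s): [2.57, 2.57, 3.14, 3.14, 3.14, 3.14, 3.14].

## Interface

Orientations are given as a unit quaternion [x, y, z, w].
In Python, from workcell import status, cams, finish_job gives the robot as it stands. The module is installed in compiled form; this text tells all that it offers.
- The arm moves only by the shell command python3 -m crank 'ROWS' [FORCE]. ROWS is JSON, a list of rows, each a list of 3 entries, a list of its own where there are three numbers: the opening, from 0 (shut) to 1 (fully open), then the shift along the tool's x, y, z as a fraction of full scale, then the turn about the tool's z as a fraction of full scale. In form: [[gripper, [x, y, z], yaw], ...]. A call has 1 to 10 rows; each row is the pose to reach, as a shift and turn from the pose commanded when the call began, along the tool's axes at that moment; what a row does not reach only later rows make up. Full scale, the value 1, is 0.2 m for a shift and pi/2 rad for a turn. A row lasts 1/10 s, in which the tool goes at most 50 mm and 8.59 degrees, less where a joint would pass 70% of its speed; a pose out of reach is approached as far as the arm can. A call with a number of a shift or a turn outside -1 to 1 is refused whole. A call with a gripper value outside its range is refused whole. The fingers move at their own pace and stop on an object; FORCE is the grip in N (left out, the last holds). Time passes only in rows, so rows that repeat a pose let the fingers close. It gives the time, the measured TCP pose, the force and the opening at its end, in the units of the state.
- status.read_state(): the state, without advancing time (a new reading comes with each control period).
- cams.read_camera(name): name is "scene" or "top"; returns (picture, depth): 400x640x3 uint8, blue, green, red; 400x640 float32, mm along the optical axis (not along the pixel's ray), 0 where there is no reading.
- cams.camera_model(name): a dict with "fx", "fy", "cx", "cy" (pixels), "k1" (the pictures are not rectified: a ray, as slopes to the right and down, at radius r is drawn at 1 + k1 r^2 times it, then the intrinsics apply), "extrinsics" (4x4, takes a point from world to camera coordinates). Camera axes: x right, y up, looking along -z (the intrinsics and any distortion apply to the point x, -y, -z); pixel columns grow to the right and rows downward; lengths in mm; the calibration is good to about 2 mm. A picture is of the moment at which its call begins. camera_model takes no time and is no camera call.
- finish_job(): hands the job in, once; it reports no verdict.
The state is a dict: "time": time; "qpos": joint angles; "dq": joint speeds; "tau": joint torques, N m; "eef_pos": TCP position; "ee_rot": TCP orientation; "force": force on the tool from outside, world axes, zero at the start; "moment": the same for the moment, N m; "gripper_width": finger opening in mm.
Only numpy, scipy, OpenCV 4.12 (cv2) and the standard library are available. Lean on these libraries where they do the work, as an engineer would, in place of code of your own. Each camera call takes 0.05 s, during which the arm holds its last target. There are 200 camera calls.

## Task

Take the grey slate blank off the sloping rest and lay it flat, face up, between the open jaws of the bench caliper, lengthwise along the bed and midway across its width. Then let go of it and slide the jaw shut until the blank is pinched squarely against the blue anvil, gently but definitely: keep up a push of about 10 newtons for a moment so that the measuring force registers. Leave the jaw closed on the stone, and do not disturb the red stone, the cup or the mallet.

Things in the scene. Friction and masses are not known exactly. Their poses are not given: they have to be found in the camera images.
- blank: Loose mid-grey slate block (0.3 to 0.5 kg), 110 mm long (its x) x 46 wide (y) x 28 thick (z), with a lighter grey rectangular panel and a small dark bar on its upper face (+z). Origin: centre of the underside. It starts on the rest, its x axis running up the slope, its lower end against the lip.
- red_stone: Loose reddish-brown stone block of the same size and in the same attitude as the blank, with two round darker pools on its face; it lies 130 mm beside the blank on the rest. Either may be on the left. Leave it alone.
- rest: Fixed wooden rest: a board 145 mm long x 260 mm wide sloping 32 degrees, rising in the rest's +x direction (away from the robot), with a lip 10 mm high along its low edge. About 102 mm high at its top edge. Origin: on the table below its middle; x points up the slope horizontally, z is up.
- caliper: Fixed steel bench caliper. Bed 290 mm long along its x (from x = -160 to +130 mm) x 62 mm wide, flat upper face 20 mm above the table. Origin: on the table; x runs along the bed from the sliding jaw to the anvil, z is up.
- anvil: Fixed blue block with a steel face, 25 mm (x) x 62 mm wide x 45 mm high, standing on the bed. Origin: bottom middle of its measuring face, which looks to the caliper's -x; 95 mm from the caliper's origin along +x, 20 mm above the table.
- jaw (a joint): Sliding jaw, in m: a dark block 62 mm wide x 45 mm high x 25 mm thick on the bed. 0 is fully open (165 mm between jaw face and anvil face); it grows to 0.075 as the jaw slides towards the anvil, so the gap is 0.165 minus the value. Its face is at caliper x = -0.07 + value. It slides with about 1 N of friction and stays where it is left. Starts 0 to 0.03.
- jaw_grip (a point): Point on the yellow grip on top of the jaw, where to pinch it: an upright fin 24 mm along the slide x 20 mm wide across it, from 64 to 104 mm above the table; this point is in its axis, 87 mm above the table, 12.5 mm behind the jaw face.
- cup: Loose white cup, 60 mm across, 85 mm high. Origin: centre of its base. Leave it alone.
- mallet: Loose hammer with a wooden handle, 240 mm long, lying on the table. Leave it alone.
Mind the look-alikes: they are no part of the job. Leave any yellow look-alike of the blank alone.

How it is judged (in metres and radians):
On the way, in this order (a step that is already met when the one before it is completed fails the run):
1. The grey blank lies flat, face up, on the caliper's bed between the open jaws, midway across, and is let go (angle between blank's own z axis and vertical below 0.05 rad and z of blank in the frame of caliper between 0.017 and 0.023 m and y of blank in the frame of caliper between -0.015 and 0.015 m and x of blank in the frame of caliper between -0.05 and 0.045 m and contact force between the fingers and blank below 0.1 N and angle between the x axis of blank and the x axis of caliper, either way round below 0.15 rad and value of joint jaw below 0.052 m), for 0.2 s.
2. With the blank untouched by the fingers, the jaw is slid shut until the blank presses on the anvil with more than 2 N, and the push is kept up (angle between blank's own z axis and vertical below 0.05 rad and z of blank in the frame of caliper between 0.017 and 0.023 m and y of blank in the frame of caliper between -0.015 and 0.015 m and value of joint jaw between 0.0527 and 0.057 m and contact force between the fingers and blank below 0.1 N and contact force between anvil and blank above 2 N), for 0.2 s.
At the end, for the whole second after the job is handed in: The blank lies flat (within 3 degrees) and face up on the bed, square to the caliper (within 2.3 degrees), within 15 mm of the middle across it and within 3 mm of touching the anvil; the jaw is closed on it (gap 108 to 112.3 mm for the 110 mm stone); everything is released and at rest (angle between blank's own z axis and vertical below 0.05 rad and z of blank in the frame of caliper between 0.017 and 0.023 m and y of blank in the frame of caliper between -0.015 and 0.015 m and value of joint jaw between 0.0527 and 0.057 m and x of blank in the frame of caliper between 0.037 and 0.043 m and contact force between the fingers and blank below 0.1 N and angle between the x axis of blank and the x axis of caliper, either way round below 0.04 rad and linear speed of blank below 0.01 m/s).
It fails at once if The blank is pressed or knocked against the anvil with more than 40 N (contact force between anvil and blank above 40 N).
It fails at once if The red stone is moved more than 20 mm (distance of red_stone from where it was at the start of the episode above 0.02 m).
It fails at once if The cup is moved more than 20 mm (distance of cup from where it was at the start of the episode above 0.02 m).
It fails at once if The mallet is moved more than 20 mm (distance of mallet from where it was at the start of the episode above 0.02 m).
It also fails if it takes over 48 s, if anything falls off the work surface, if the arm or the gripper's body presses on something with over 40 N, if the wrist force passes 120 N, or if a joint passes its speed limit or range.

## Working session

There is one attempt and no reset: what is moved stays moved. The work goes in short steps, Python scripts to look and compute and a shell command to move; the robot and the scene stay as the last step left them, time stands still between calls to the robot, and variables do not carry over. Pictures are saved under pics/ and viewed, about 8 in all and at most 12, crops included, and the job is handed in when it is done.

```bash
mkdir -p pics
cat > h.py <<'E'
import numpy as np,cv2
from workcell import status,cams
from scipy.spatial.transform import Rotation as R
def grab(n,tag):
    p,d=cams.read_camera(n); cv2.imwrite(f'pics/{tag}.png',p); np.savez(f'pics/{tag}.npz',p=p,d=d); return p,d
def ray(n,uv):
    m=cams.camera_model(n); uv=np.atleast_2d(uv).astype(float)
    q=(uv-[m['cx'],m['cy']])/[m['fx'],m['fy']]; s=q.copy()
    for _ in range(20): s=q/(1+m['k1']*(s**2).sum(1,keepdims=True))
    E=np.array(m['extrinsics']); d=np.c_[s[:,0],-s[:,1],-np.ones(len(s))]
    return -E[:3,:3].T@E[:3,3], d@E[:3,:3]   # origin, dirs scaled so depth=t
def onz(n,uv,z):
    o,d=ray(n,uv); return o+d*((z-o[2])/d[:,2])[:,None]
def ond(n,uv,dep):
    o,d=ray(n,uv); return o+d*np.atleast_1d(dep)[:,None]
def proj(n,P):
    m=cams.camera_model(n);E=np.array(m['extrinsics']);c=np.atleast_2d(P)@E[:3,:3].T+E[:3,3]
    s=np.c_[c[:,0],-c[:,1]]/-c[:,2:]; s=s*(1+m['k1']*(s**2).sum(1,keepdims=True))
    return s*[m['fx'],m['fy']]+[m['cx'],m['cy']]
E
python3 - <<'E'
from h import *
s=status.read_state(); print({k:np.round(v,3) for k,v in s.items()})
for n in('scene','top'):
    p,d=grab(n,n+'0'); m=cams.camera_model(n);print(n,{k:np.round(v,3) for k,v in m.items()})
E
```

```text
{'time': np.float64(0.0), 'qpos': array([-1.363,  0.399,  0.045,  1.538, -0.019,  1.207, -0.051]), 'dq': array([-0.001,  0.001,  0.001,  0.   ,  0.   , -0.001, -0.   ]), 'tau': array([-0.0000e+00, -4.7513e+01,  1.3650e+00, -2.5423e+01,  1.2000e-02,
        1.0000e-02,  0.0000e+00]), 'eef_pos': array([196.07 , 619.004, 195.571]), 'ee_rot': array([ 0.153,  0.988, -0.001, -0.   ]), 'force': array([ 0.282, -0.19 , -0.216]), 'moment': array([ 0.02 , -0.005,  0.014]), 'gripper_width': np.float64(85.621)}
scene {'fx': np.float64(502.799), 'fy': np.float64(502.799), 'cx': np.float64(324.763), 'cy': np.float64(197.333), 'k1': np.float64(-0.126), 'extrinsics': array([[-1.940000e-01,  9.810000e-01, -3.000000e-03,  3.047900e+01],
       [-8.500000e-01, -1.660000e-01,  5.000000e-01,  4.342840e+02],
       [ 4.900000e-01,  1.000000e-01,  8.660000e-01, -1.660722e+03],
       [ 0.000000e+00,  0.000000e+00,  0.000000e+00,  1.000000e+00]])}
top {'fx': np.float64(455.237), 'fy': np.float64(455.237), 'cx': np.float64(317.364), 'cy': np.float64(201.906), 'k1': np.float64(-0.123), 'extrinsics': array([[-6.000000e-03, -1.000000e+00, -1.400000e-02,  9.578500e+01],
       [ 9.870000e-01, -8.000000e-03,  1.630000e-01, -5.455900e+02],
       [-1.630000e-01, -1.200000e-02,  9.870000e-01, -1.220967e+03],
       [ 0.000000e+00,  0.000000e+00,  0.000000e+00,  1.000000e+00]])}
```

View pics/scene0.png

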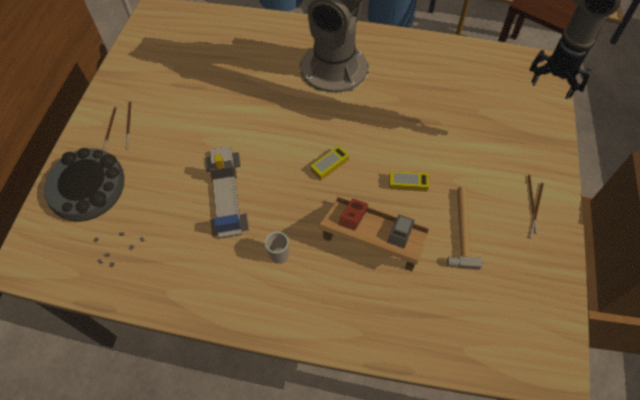

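View pics/top0.png

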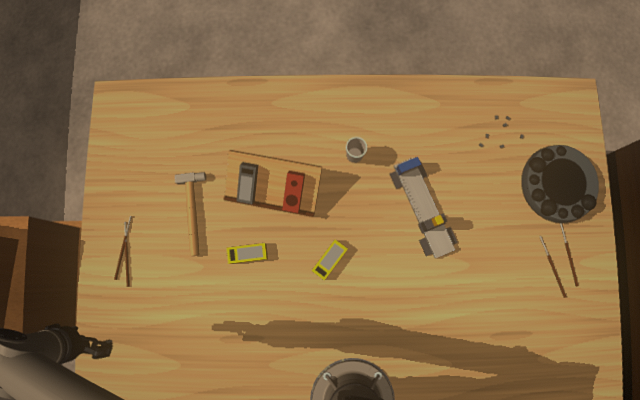

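Scene view: grey blank (401,231), red stone (353,213), and yellow look-alikes (329,163) and (409,180). The caliper is at (226,195) with the anvil at (228,223) and the grip at (219,160). In the top view: blank (247,184), red stone (294,192), yellow look-alikes (247,253) and (331,260), anvil (410,165), grip (437,220), cup (356,148), mallet (190,180). I choose the grey one on the rest and will check it in a crop.

Run:
```python
from h import *
f=np.load('pics/top0.npz');p,d=f['p'],f['d']
vv,uu=np.mgrid[0:400,0:640]
P=ond('top',np.c_[uu.ravel(),vv.ravel()],d.ravel()).reshape(400,640,3)
np.save('pics/P.npy',P)
print('table z',np.median(P[280:300,150:200,2]),np.std(P[280:300,150:200,2]))
hsv=cv2.cvtColor(p,cv2.COLOR_BGR2HSV)
def comp(mask,name,amin=30):
    n,l,st,c=cv2.connectedComponentsWithStats(mask.astype(np.uint8))
    for i in range(1,n):
        if st[i,4]>amin:
            q=P[l==i]; r=cv2.minAreaRect(np.argwhere(l==i)[:,::-1].astype(np.float32))
            print(name,st[i],np.round(c[i]),'med',np.round(np.median(q,0)),'z5/95',np.round(np.percentile(q[:,2],[5,95])))
H,S,V=hsv[...,0].astype(int),hsv[...,1],hsv[...,2]
roi=np.zeros((400,640),bool);roi[100:290,160:500]=1
comp(roi&(abs(H-112)<14)&(S>110),'blue');comp(roi&(H>22)&(H<34)&(S>170)&(V>90),'yellow',10)
comp(roi&((H<6)|(H>174))&(S>120),'red');comp(roi&(S<70)&(P[...,2]>12),'grey')
a=cv2.resize(p[140:230,215:330],None,fx=4,fy=4,interpolation=cv2.INTER_CUBIC)
b=cv2.resize(p[145:265,380:470],None,fx=4,fy=4,interpolation=cv2.INTER_CUBIC)
o=np.zeros((480,830,3),np.uint8);o[:360,:460]=a;o[:480,465:825]=b;cv2.imwrite('pics/crop1.png',o[:,:800])
```

```text
table z -0.03513591745047506 91.36504612286255
yellow [435 215   9   9  54] [439. 219.] med [ 488. -230.  103.] z5/95 [ 99. 106.]
yellow [312 240  36  40 286] [328. 261.] med [375.  67.  28.] z5/95 [24. 32.]
yellow [227 243  40  21 289] [246. 253.] med [403. 298.  28.] z5/95 [23. 33.]
grey [346 137  21  21  89] [357. 148.] med [691. -19.  83.] z5/95 [47. 87.]
grey [395 158  25  18  82] [403. 167.] med [ 642. -141.   56.] z5/95 [16. 67.]
grey [237 168  19  36 400] [246. 187.] med [582. 288.  80.] z5/95 [ 59. 101.]
grey [321 245  22  24 247] [331. 257.] med [394.  55.  29.] z5/95 [24. 33.]
grey [238 246  25  14 244] [250. 252.] med [409. 281.  28.] z5/95 [25. 33.]
```

View pics/crop1.png

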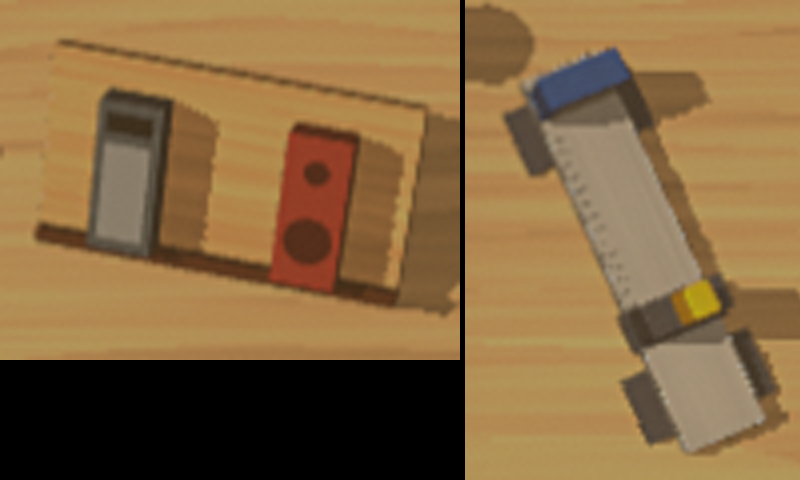

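The crop confirms the choice: the grey blank with its light panel and dark bar is at the left (top pixel ≈ (247,184)) and the red stone with two pools is at its right. The caliper has its anvil at the far end and its jaw near the robot.

Run:
```python
from h import *
P=np.load('pics/P.npy');f=np.load('pics/top0.npz');p=f['p']
# board plane: pixels on board between stones
q=np.vstack([P[165:185,264:276].reshape(-1,3),P[170:190,228:234].reshape(-1,3)])
c=np.median(q,0);q=q[abs(q[:,2]-c[2])<40];A=np.c_[q[:,:2],np.ones(len(q))]
co=np.linalg.lstsq(A,q[:,2],rcond=None)[0];print('slope',np.degrees(np.arctan(np.hypot(*co[:2]))),'upslope yaw deg',np.degrees(np.arctan2(co[1],co[0])),'resid',np.std(A@co-q[:,2]))
n=np.r_[-co[:2],1];n/=np.linalg.norm(n);off=-n[:2]
hh=(P-np.r_[0,0,co[2]])@n
print('board edge pts')
# board edges in top image (top edge) 
for u,v in((231,151),(321,167),(225,200),(314,215)): print(u,v,np.round(P[v+2 if v<170 else v,u],0),round(hh[v,u]))
ux=np.r_[co[:2],co[0]**2+co[1]**2];ux/=np.linalg.norm(ux);uy=np.cross(n,ux)
for nm,(u0,u1) in dict(blank=(234,266),red=(280,308)).items():
    W=np.zeros((400,640),bool);W[155:222,u0:u1]=1
    W&=(hh>20)&(hh<36)
    Q=P[W]; k=np.c_[Q@ux,Q@uy].astype(np.float32); r=cv2.minAreaRect(k)
    ctr=r[0][0]*ux+r[0][1]*uy+n*(n@np.r_[0,0,co[2]]+28)
    print(nm,W.sum(),'h',np.round(np.percentile(hh[W],[10,50,90]),1),'rect',np.round(r[1],1),r[2],'x ext',np.round(np.percentile(k[:,0],[1,99])-r[0][0],1),'y ext',np.round(np.percentile(k[:,1],[1,99])-r[0][1],1),'topface centre',np.round(ctr,1),'body ctr',np.round(ctr-14*n,1))
    print('   median of points',np.round(Q.mean(0),1))
# caliper
Z=P[...,2];W=np.zeros((400,640),bool);W[150:265,385:465]=1
bl=p.astype(int)
Bed=W&(Z>15)&(Z<25)&((bl.max(2)-bl.min(2))<60)&(bl[...,2]>110)
L,st=cv2.connectedComponentsWithStats(Bed.astype(np.uint8))[1:3];
for i in range(1,len(st)):
    if st[i,4]>60:
        k=P[L==i][:,:2].astype(np.float32);r=cv2.minAreaRect(k);print('bed',st[i],np.round(r[0]),np.round(r[1]),r[2],np.round(np.median(P[L==i],0)))
T=W&(Z>58)&(Z<72)
L,st=cv2.connectedComponentsWithStats(T.astype(np.uint8))[1:3]
for i in range(1,len(st)):
    if st[i,4]>20:
        k=P[L==i][:,:2].astype(np.float32);r=cv2.minAreaRect(k);print('tops',st[i],np.round(r[0],1),np.round(r[1]),r[2],np.round(np.mean(P[L==i],0),1))
T=W&(Z>92)
k=P[T];r=cv2.minAreaRect(k[:,:2].astype(np.float32));print('fin',len(k),np.round(r[0],1),np.round(r[1]),r[2],k.mean(0))
```

```text
slope 32.53199995301715 upslope yaw deg -10.050239864393756 resid 2.562804494388665
board edge pts
231 151 [674. 327. 100.] 1
321 167 [628.  81.  98.] -2
225 200 [561. 360.   6.] -16
314 215 [515. 102.   5.] -17
blank 632 h [24.9 28.3 31.3] rect [ 47.1 109.4] 88.51537322998047 x ext [-53.5  53.5] y ext [-22.9  23.2] topface centre [589.7 286.4  84.3] body ctr [597.1 285.1  72.5]
   median of points [591.5 285.9  85.6]
red 651 h [25.9 29.  31.9] rect [ 46.4 111.8] 88.62608337402344 x ext [-53.3  55.1] y ext [-22.9  22.6] topface centre [565.9 159.   83.6] body ctr [573.4 157.7  71.8]
   median of points [567.4 158.4  85.7]
bed [ 399  169   41   54 1012] [ 569. -197.] [146.  65.] 22.513757705688477 [ 565. -197.   20.]
bed [424 225  31  33 547] [ 436. -251.] [79. 63.] 20.724838256835938 [ 436. -250.   20.]
tops [397 157  24  16 206] [ 646.8 -164.5] [26. 64.] 21.861284255981445 [ 646.2 -163.5   64.4]
tops [441 213   7  10  33] [ 497.4 -255.4] [24. 10.] 20.52166748046875 [ 497.  -255.3   64.3]
tops [423 218  13  12  85] [ 480.3 -212.8] [26. 25.] 25.830928802490234 [ 480.6 -211.8   64.8]
fin 104 [417.1 -81. ] [ 24. 351.] 25.385997772216797 [ 444.91554912 -141.39464668  446.3555359 ]
```

```bash
cat > to.py <<'E'
import sys; from h import *
x,y,z,a=map(float,sys.argv[1:5])  # target TCP mm, tool-x yaw deg (mod 180)
s=status.read_state(); r=R.from_quat(s['ee_rot']); M=r.as_matrix()
d=M.T@(np.array([x,y,z])-s['eef_pos']); cur=np.degrees(np.arctan2(M[1,0],M[0,0]))
t=-((a-cur+90)%180-90)
print('t',round(s['time'],2),'pos',np.round(s['eef_pos'],1),'yaw',round(cur,2),'tilt',round(np.degrees(np.arccos(-M[2,2])),2),'F',np.round(s['force'],1),'w',round(s['gripper_width'],1),'\nrow',np.round(d/200,3),round(t/90,4),'dist',round(np.linalg.norm(d)))
E
python3 to.py 597 285 180 -10.5
```

```text
t 0.1 pos [196.1 619.1 195.7] yaw 162.43 tilt 0.1 F [ 0.3 -0.  -0.4] w 85.3 
row [-2.415 -0.987  0.08 ] -0.0785 dist 522
```

```bash
python3 -m crank '[[1,[-0.2,-0.08,0],0],[1,[-0.4,-0.16,0],0],[1,[-0.6,-0.25,0],0],[1,[-0.8,-0.33,0],0],[1,[-1,-0.41,0],0]]' 30
python3 -m crank '[[1,[-0.2,-0.08,0],0],[1,[-0.4,-0.16,0],0],[1,[-0.6,-0.25,0],0],[1,[-0.8,-0.33,0],0],[1,[-1,-0.41,0],0]]'
python3 -m crank '[[1,[-0.2,-0.08,0],0],[1,[-0.415,-0.167,0.08],-0.0785],[1,[-0.415,-0.167,0.08],-0.0785],[1,[-0.415,-0.167,0.08],-0.0785],[1,[-0.415,-0.167,0.08],-0.0785]]'
python3 to.py 597 285 130 -10.5
```

```text
time: 0.6
eef_pos: [363.1, 479.5, 196.2]
ee_rot: [0.153, 0.988, -0.0, -0.0]
force: [0.4, 0.1, -0.5]
gripper_width: 85.7
time: 1.1
eef_pos: [529.0, 341.1, 196.2]
ee_rot: [0.153, 0.988, -0.0, -0.0]
force: [0.5, 1.6, -0.0]
gripper_width: 85.6
time: 1.6
eef_pos: [596.1, 287.0, 180.2]
ee_rot: [0.091, 0.996, 0.0, -0.001]
force: [-0.5, 0.8, 0.3]
gripper_width: 85.4
t 1.6 pos [596.1 287.  180.2] yaw 169.56 tilt 0.09 F [-0.5  0.8  0.3] w 85.4 
row [-0.007 -0.009  0.251] 0.0006 dist 50
```

```bash
python3 -m crank '[[1,[-0.007,-0.009,0.15],0],[1,[-0.007,-0.009,0.3],0],[1,[-0.007,-0.009,0.42],0],[1,[-0.007,-0.009,0.5],0],[1,[-0.007,-0.009,0.5],0],[1,[-0.007,-0.009,0.5],0]]'
python3 to.py 597 285 64 -10.5
python3 - <<'E'
from h import *
p,d=grab('scene','s1');q,d=grab('top','t1')
a=cv2.resize(p[150:290,300:450],None,fx=2.6,fy=2.6,interpolation=cv2.INTER_CUBIC);b=cv2.resize(q[120:260,180:330],None,fx=2.6,fy=2.6,interpolation=cv2.INTER_CUBIC)
cv2.imwrite('pics/c2.png',np.hstack([a,b]))
E
```

```text
time: 2.2
eef_pos: [598.3, 284.8, 81.5]
ee_rot: [0.091, 0.996, 0.001, 0.0]
force: [1.3, -0.3, 0.8]
gripper_width: 85.7
t 2.2 pos [598.3 284.8  81.5] yaw 169.56 tilt 0.08 F [ 1.3 -0.3  0.8] w 85.7 
row [ 0.007 -0.     0.087] 0.0007 dist 18
```

View pics/c2.png

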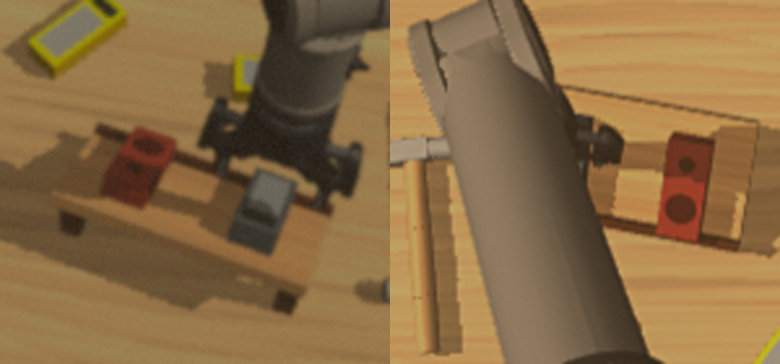

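The left crop (scene camera) shows the fingers straddling the grey blank around full-frame pixel (402,230), well clear of the red stone. Descend and grip.

```bash
python3 -m crank '[[1,[0.005,0,0.05],0],[1,[0.005,0,0.087],0],[1,[0.005,0,0.087],0],[0.4,[0.005,0,0.087],0],[0,[0.005,0,0.087],0],[0,[0.005,0,0.087],0],[0,[0.005,0,0.087],0],[0,[0.005,0,0.087],0],[0,[0.005,0,0.087],0],[0,[0.005,0,0.087],0]]' 35
python3 to.py 597 285 184 -10.5
```

```text
time: 3.3
eef_pos: [597.2, 283.9, 63.3]
ee_rot: [0.092, 0.996, 0.0, 0.0]
force: [-0.7, -0.0, -0.1]
gripper_width: 0.2
t 3.3 pos [597.2 283.9  63.3] yaw 169.49 tilt 0.01 F [-0.7 -0.  -0.1] w 0.2 
row [ 0.002  0.005 -0.604] -0.0001 dist 121
```

The fingers shut completely (0.2 mm), so the stone was missed. Look.

Run:
```python
from h import *
p,d=grab('scene','s2')
cv2.imwrite('pics/c3.png',cv2.resize(p[160:280,320:440],None,fx=4,fy=4,interpolation=cv2.INTER_CUBIC))
s=status.read_state();print(proj('scene',[s['eef_pos'],s['eef_pos']+[0,0,19]]))
m=d>0
for uv in((401,240),(395,235),(405,235),(402,250)): print(uv,ond('scene',uv,d[uv[1],uv[0]]).round())
```

```text
[[399.97192774 231.96776466]
 [400.92408102 228.6646075 ]]
(401, 240) [[642. 286. 108.]]
(395, 235) [[633. 270. 113.]]
(405, 235) [[622. 295. 100.]]
(402, 250) [[660. 293.  92.]]
```

View pics/c3.png

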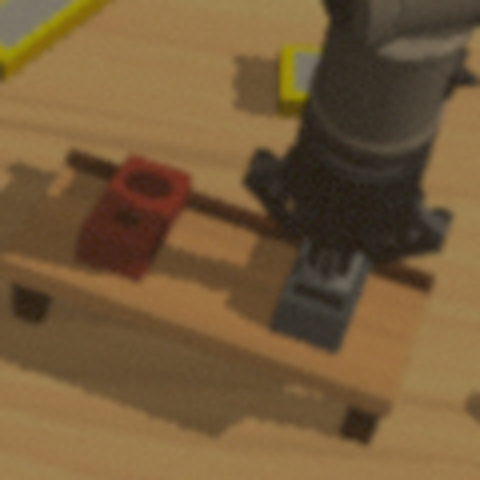

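```bash
python3 - <<'E'
from h import *
a=np.load('pics/scene0.npz');b=np.load('pics/s2.npz')
for uv in((401,240),(395,235),(405,235),(402,244),(402,250),(398,226),(402,226),(406,226),(400,220)):
    print(uv,ond('scene',uv,a['d'][uv[1],uv[0]]).round()[0],ond('scene',uv,b['d'][uv[1],uv[0]]).round()[0])
c=lambda n:cv2.resize(np.load(n)['p'][200:280,330:440],None,fx=3.6,fy=3.6,interpolation=cv2.INTER_CUBIC)
g=lambda p:cv2.convertScaleAbs(p,alpha=1.5,beta=10)
cv2.imwrite('pics/c4.png',g(np.hstack([c('pics/scene0.npz'),c('pics/s2.npz')])))
E
cat pics/none 2>/dev/null; python3 - <<'E'
E
```

```text
(401, 240) [642. 286. 109.] [642. 286. 108.]
(395, 235) [632. 270. 111.] [633. 270. 113.]
(405, 235) [625. 294. 106.] [622. 295. 100.]
(402, 244) [649. 290. 103.] [647. 290.  99.]
(402, 250) [660. 293.  93.] [660. 293.  92.]
(398, 226) [595. 275.  90.] [604. 274. 107.]
(402, 226) [592. 285.  87.] [610. 283. 121.]
(406, 226) [587. 296.  83.] [607. 293. 120.]
(400, 220) [568. 279.  72.] [610. 274. 151.]
```

View pics/c4.png

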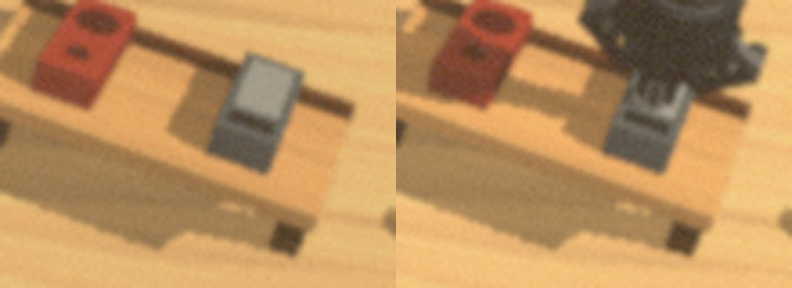

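Run:
```python
from h import *
b=np.load('pics/s2.npz')
for u in(397,400,403,406,409):
    print(u,[tuple(ond('scene',(u,v),b['d'][v,u]).round()[0].astype(int)) for v in range(218,238,2)])
p,d=grab('top','t2')
m=cams.camera_model('top');s=status.read_state();print(s['eef_pos'],s['qpos'],proj('top',[s['eef_pos']]))
```

```text
397 [(np.int64(603), np.int64(267), np.int64(145)), (np.int64(606), np.int64(268), np.int64(141)), (np.int64(604), np.int64(269), np.int64(126)), (np.int64(602), np.int64(271), np.int64(112)), (np.int64(604), np.int64(272), np.int64(106)), (np.int64(602), np.int64(273), np.int64(91)), (np.int64(609), np.int64(274), np.int64(95)), (np.int64(620), np.int64(274), np.int64(105)), (np.int64(626), np.int64(275), np.int64(106)), (np.int64(634), np.int64(275), np.int64(111))]
400 [(np.int64(614), np.int64(273), np.int64(167)), (np.int64(610), np.int64(274), np.int64(151)), (np.int64(611), np.int64(276), np.int64(142)), (np.int64(609), np.int64(277), np.int64(128)), (np.int64(608), np.int64(278), np.int64(117)), (np.int64(611), np.int64(279), np.int64(112)), (np.int64(610), np.int64(281), np.int64(98)), (np.int64(618), np.int64(281), np.int64(104)), (np.int64(623), np.int64(282), np.int64(103)), (np.int64(630), np.int64(283), np.int64(106))]
403 [(np.int64(600), np.int64(281), np.int64(144)), (np.int64(599), np.int64(283), np.int64(132)), (np.int64(607), np.int64(283), np.int64(138)), (np.int
[... 718 characters left out ...]
.int64(297), np.int64(97)), (np.int64(626), np.int64(297), np.int64(104))]
409 [(np.int64(615), np.int64(293), np.int64(177)), (np.int64(615), np.int64(294), np.int64(167)), (np.int64(617), np.int64(295), np.int64(161)), (np.int64(575), np.int64(303), np.int64(73)), (np.int64(582), np.int64(304), np.int64(76)), (np.int64(590), np.int64(304), np.int64(79)), (np.int64(599), np.int64(304), np.int64(86)), (np.int64(607), np.int64(304), np.int64(90)), (np.int64(617), np.int64(304), np.int64(99)), (np.int64(600), np.int64(309), np.int64(54))]
[597.24602981 283.8497848   63.27579061] [-0.65218126  0.5451329   0.20053047  1.64221184 -0.1258989   0.96671707
  0.97900915] [[248.08664052 183.25830012]]
```

```bash
python3 -m crank '[[0,[0,0,-0.1],0],[0,[0,0,-0.2],0],[0,[0,0,-0.3],0],[0,[0,0,-0.3],0]]'
python3 - <<'E'
from h import *
p,d=grab('scene','s3');s=status.read_state();print(s['eef_pos'])
q=proj('scene',[s['eef_pos'],s['eef_pos']+[0,0,19]]);print(q)
for v in range(205,232,2): print(v,[tuple(int(t) for t in ond('scene',(u,v),d[v,u]).round()[0]) for u in(398,401,404,407)])
a=cv2.resize(p[190:260,360:440],None,fx=7,fy=7,interpolation=cv2.INTER_CUBIC)
for u,v in q: cv2.circle(a,(int((u-360+.5)*7),int((v-190+.5)*7)),4,(0,0,255),1)
cv2.imwrite('pics/c5.png',cv2.convertScaleAbs(a,alpha=1.5,beta=10))
E
```

```text
time: 3.8
eef_pos: [599.5, 284.8, 126.6]
ee_rot: [0.092, 0.996, 0.002, 0.003]
force: [0.6, -0.1, -0.6]
gripper_width: 0.1
[598.30614315 284.31150884 124.71042661]
[[403.26535947 221.38291816]
 [404.30117793 217.78852954]]
205 [(606, 261, 213), (616, 267, 232), (615, 274, 233), (599, 282, 208)]
207 [(489, 273, 0), (609, 269, 211), (611, 275, 218), (597, 284, 195)]
209 [(493, 274, -4), (611, 270, 206), (610, 276, 207), (603, 284, 196)]
211 [(500, 275, -3), (606, 272, 187), (609, 278, 196), (609, 285, 198)]
213 [(509, 275, 1), (604, 273, 175), (609, 279, 186), (612, 286, 194)]
215 [(547, 273, 59), (607, 274, 170), (611, 280, 180), (612, 287, 184)]
217 [(556, 273, 66), (554, 281, 64), (612, 281, 172), (612, 288, 174)]
219 [(562, 274, 65), (561, 282, 67), (560, 289, 67), (555, 298, 61)]
221 [(571, 274, 71), (570, 282, 71), (565, 290, 66), (564, 298, 67)]
223 [(581, 275, 79), (579, 282, 79), (575, 290, 74), (574, 298, 74)]
225 [(592, 275, 90), (588, 283, 84), (584, 291, 80), (581, 298, 76)]
227 [(599, 275, 92), (596, 283, 89), (593, 291, 87), (590, 298, 83)]
229 [(605, 276, 92), (603, 284, 91), (600, 291, 88), (599, 299, 90)]
231 [(614, 276, 99), (610, 284, 95), (610, 291, 97), (608, 299, 95)]
```

View pics/c5.png

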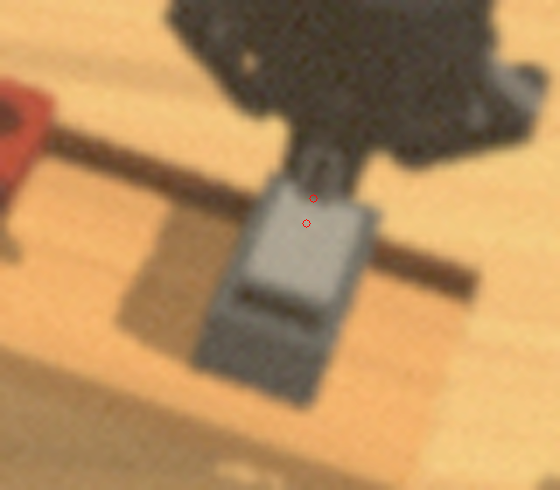

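The picture (stone undisturbed at full-frame (402,230)) shows the finger tips at (404,217), where depth puts them near z≈168, although the reported TCP z is 125. So the reported TCP seems to lie about 40 mm below the real tips. I'll quantify this with both camera depth maps.

```bash
cat > tip.py <<'E'
from h import *
import sys
p,d=grab('scene',sys.argv[1]);s=status.read_state();e=s['eef_pos'];print('eef',e.round(1),'w',s['gripper_width'].round(1))
vv,uu=np.mgrid[0:400,0:640]
P=ond('scene',np.c_[uu.ravel(),vv.ravel()],d.ravel())
M=R.from_quat(s['ee_rot']).as_matrix();T=(P-e)@M   # tool frame
k=(abs(T[:,0])<30)&(abs(T[:,1])<70)&(T[:,2]<30)&(T[:,2]>-150)&(P[:,2]>float(sys.argv[2]))
T=T[k]
for a in range(-150,30,6):
    q=T[(T[:,2]>=a)&(T[:,2]<a+6)]
    if len(q)>2: print(a,len(q),'toolx',np.percentile(q[:,0],[5,50,95]).round(),'tooly',np.percentile(q[:,1],[2,50,98]).round())
E
python3 tip.py s4 118
```

```text
Traceback (most recent call last):
  File "tip.py", line 3, in <module>
    p,d=grab('scene',sys.argv[1]);s=status.read_state();e=s['eef_pos'];print('eef',e.round(1),'w',s['gripper_width'].round(1))
                                                                                                  ^^^^^^^^^^^^^^^^^^^^^^^^
AttributeError: 'float' object has no attribute 'round'
```

```bash
sed -i "s/,'w',s\['gripper_width'\].round(1)//" tip.py; python3 tip.py s4 118
```

```text
eef [596.6 283.6 122.4]
-150 22 toolx [-13. -10.   4.] tooly [-41.  -1.  42.]
-144 41 toolx [-22. -11.   5.] tooly [-43.  25.  44.]
-138 61 toolx [-22.  -6.   2.] tooly [-52.  14.  55.]
-132 116 toolx [-20.  -6.   8.] tooly [-60.  -9.  61.]
-126 89 toolx [-20. -12.  -2.] tooly [-60.  13.  62.]
-120 56 toolx [-19. -14.  -5.] tooly [-56.  -2.  54.]
-114 54 toolx [-20. -13.  -4.] tooly [-49.  -1.  55.]
-108 56 toolx [-19. -12.   1.] tooly [-45.  -5.  48.]
-102 32 toolx [-17. -14.  -3.] tooly [-43.  11.  46.]
-96 71 toolx [-15. -10.   5.] tooly [-35.  14.  38.]
-90 57 toolx [-15. -10.   5.] tooly [-33.   6.  33.]
-84 40 toolx [-15. -13.   1.] tooly [-29.  -2.  28.]
-78 10 toolx [-13.  -8.   4.] tooly [-4. -0.  6.]
-72 15 toolx [-13. -11.   5.] tooly [-5.  1. 12.]
-66 13 toolx [-14. -10.  -8.] tooly [-13.   4.  13.]
-60 16 toolx [-13.  -9.  -7.] tooly [-13.  -1.  12.]
-54 14 toolx [-14. -11.  -7.] tooly [-11.   1.  12.]
-48 13 toolx [-14. -12.  -9.] tooly [-10.  -2.  12.]
-42 5 toolx [-12. -12.  -7.] tooly [ 1.  6. 11.]
```

The real tips lie about 40 mm behind the reported TCP along tool z (xy is symmetric and agrees), so I'll aim 40 mm lower in reported z. Regrip.

```bash
python3 -m crank '[[1,[0,0,0],0],[1,[0,0,0],0],[1,[0,0,0],0],[1,[0,0,0],0],[1,[0,-0.005,0.1],0],[1,[0,-0.005,0.2],0],[1,[0,-0.005,0.3],0],[1,[0,-0.005,0.3],0],[1,[0,-0.005,0.3],0]]' 35
python3 tip.py s5 100; python3 to.py 597 285 26 -10.5
```

```text
time: 4.85
eef_pos: [597.1, 282.8, 63.3]
ee_rot: [0.092, 0.996, -0.0, -0.0]
force: [0.0, -0.2, 0.6]
gripper_width: 85.5
eef [597.8 283.2  64.2]
-150 142 toolx [-13.  -2.   9.] tooly [-68.  40.  68.]
-144 50 toolx [-14.  -9.   0.] tooly [-65. -25.  69.]
-138 58 toolx [-21. -12.  -4.] tooly [-67.  16.  61.]
-132 46 toolx [-20. -13. -10.] tooly [-69.   1.  68.]
-126 39 toolx [-19. -15. -11.] tooly [-65. -15.  69.]
-120 54 toolx [-19. -14.  -5.] tooly [-68.   8.  68.]
-114 80 toolx [-18. -11.   1.] tooly [-68.   9.  63.]
-108 51 toolx [-16. -10.   9.] tooly [-64.  10.  69.]
-102 77 toolx [-14.  -4.   9.] tooly [-68. -48.  62.]
-96 55 toolx [-14.  -8.   7.] tooly [-62.  45.  67.]
-90 11 toolx [-14. -12.  -1.] tooly [-59.  43.  58.]
-84 10 toolx [-14. -12.  -8.] tooly [-50. -44.  49.]
-78 11 toolx [-13.  -9.  -7.] tooly [-55.  47.  56.]
-72 13 toolx [-13. -11.  -6.] tooly [-54.  43.  52.]
-66 14 toolx [-13.  -9.  -7.] tooly [-56. -44.  56.]
-60 10 toolx [-14. -11.  -7.] tooly [-52.  47.  53.]
-54 12 toolx [-13.  -7.  -1.] tooly [-56. -44.  54.]
-48 8 toolx [-30. -28. -24.] tooly [-13.  -1.  16.]
-42 44 toolx [-28. -24. -17.] tooly [-21.  -2.  24.]
t 4.9 pos [597.8 283.2  64.2] yaw 169.49 tilt 0.09 F [-0.5  0.2 -0.3] w 85.2 
row [0.006 0.008 0.191] -0.0001 dist 38
```

```bash
python3 -m crank '[[1,[0,0.008,0.08],0],[1,[0,0.008,0.15],0],[1,[0,0.008,0.195],0],[1,[0,0.008,0.195],0],[0.5,[0,0.008,0.195],0],[0,[0,0.008,0.195],0],[0,[0,0.008,0.195],0],[0,[0,0.008,0.195],0],[0,[0,0.008,0.195],0],[0,[0,0.008,0.195],0]]' 35
python3 to.py 597 285 144 -10.5
```

```text
time: 5.9
eef_pos: [598.0, 285.1, 25.1]
ee_rot: [0.092, 0.996, 0.001, 0.001]
force: [0.3, 1.0, 3.9]
gripper_width: 45.2
t 5.9 pos [598.  285.1  25.1] yaw 169.49 tilt 0.11 F [0.3 1.  3.9] w 45.2 
row [ 0.004 -0.    -0.594] -0.0001 dist 119
```

```bash
python3 -m crank '[[0,[0,0,-0.05],0],[0,[0,0,-0.12],0],[0,[0,0,-0.22],0],[0,[0,0,-0.32],0],[0,[0,0,-0.42],0],[0,[0,0,-0.52],0],[0,[0,0,-0.6],0],[0,[0,0,-0.6],0],[0,[0,0,-0.6],0]]'
python3 to.py 570.5 -195.7 145 22.2
python3 - <<'E'
from h import *
p,d=grab('scene','s6')
cv2.imwrite('pics/c6.png',cv2.convertScaleAbs(cv2.resize(p[150:280,320:450],None,fx=4,fy=4,interpolation=cv2.INTER_CUBIC),alpha=1.4))
E
```

```text
time: 6.8
eef_pos: [596.9, 284.2, 144.0]
ee_rot: [0.092, 0.996, -0.0, -0.0]
force: [-0.3, -1.1, -4.8]
gripper_width: 45.4
t 6.8 pos [596.9 284.2 144. ] yaw 169.49 tilt 0.03 F [-0.3 -1.1 -4.8] w 45.4 
row [-0.308 -2.383 -0.004] -0.3634 dist 481
```

View pics/c6.png

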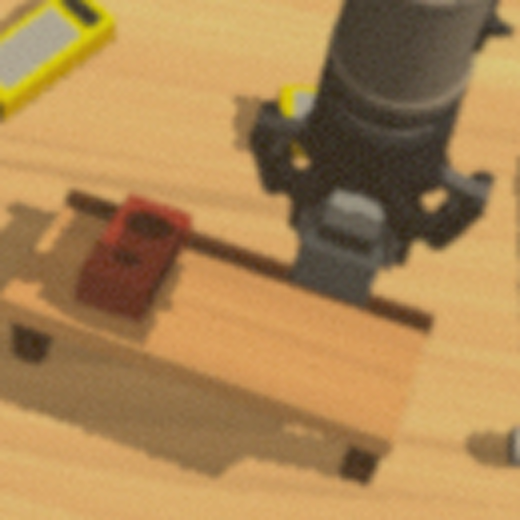

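The stone is held at full-frame (404,212), still tilted about 32° with its high end away. The red stone is unmoved. Carry it across.

```bash
python3 -m crank '[[0,[-0.005,-0.05,0],0],[0,[-0.02,-0.15,0],0],[0,[-0.035,-0.28,0],0],[0,[-0.055,-0.42,0],0],[0,[-0.073,-0.56,0],0],[0,[-0.09,-0.7,0],0],[0,[-0.11,-0.84,0],0],[0,[-0.125,-0.96,0],0]]'
python3 -m crank '[[0,[-0.018,-0.14,0],0],[0,[-0.036,-0.28,0],0],[0,[-0.054,-0.42,0],0],[0,[-0.072,-0.56,0],0],[0,[-0.09,-0.7,0],0],[0,[-0.108,-0.84,0],0],[0,[-0.125,-0.96,0],0]]'
python3 -m crank '[[0,[-0.018,-0.14,0],-0.05],[0,[-0.036,-0.28,0],-0.1],[0,[-0.05,-0.38,0],-0.18],[0,[-0.06,-0.46,0],-0.26],[0,[-0.06,-0.46,0],-0.33],[0,[-0.06,-0.46,0],-0.3634],[0,[-0.06,-0.46,0],-0.3634],[0,[-0.06,-0.46,0],-0.3634],[0,[-0.06,-0.46,0],-0.3634]]'
python3 to.py 570.5 -195.7 60 22.2
```

```text
time: 7.65
eef_pos: [585.8, 86.3, 143.8]
ee_rot: [0.093, 0.996, -0.001, -0.001]
force: [0.1, -0.4, -3.8]
gripper_width: 45.6
time: 8.35
eef_pos: [574.4, -106.5, 143.8]
ee_rot: [0.093, 0.996, -0.001, -0.001]
force: [0.9, 0.6, -4.0]
gripper_width: 45.4
time: 9.25
eef_pos: [570.8, -195.4, 144.0]
ee_rot: [-0.192, 0.981, 0.0, -0.0]
force: [0.1, -0.4, -3.8]
gripper_width: 45.1
t 9.25 pos [ 570.8 -195.4  144. ] yaw -157.88 tilt 0.03 F [ 0.1 -0.4 -3.8] w 45.1 
row [ 0.002 -0.001  0.42 ] -0.0009 dist 84
```

```bash
python3 -m crank '[[0,[0,0,0.1],0],[0,[0,0,0.22],0],[0,[0,0,0.35],0],[0,[0,0,0.46],0],[0,[0,0,0.55],0],[0,[0,0,0.58],0],[0,[0,0,0.58],0],[0,[0,0,0.58],0]]'
python3 to.py 570.5 -195.7 -14 22.2
python3 - <<'E'
from h import *
p,d=grab('scene','s7');q,_=grab('top','t7')
a=p[130:250,170:290];b=q[130:250,370:490]
cv2.imwrite('pics/c7.png',cv2.convertScaleAbs(cv2.resize(np.hstack([a,b]),None,fx=3.3,fy=3.3,interpolation=cv2.INTER_CUBIC),alpha=1.4))
E
```

```text
time: 10.05
eef_pos: [572.3, -195.2, 29.2]
ee_rot: [-0.192, 0.981, -0.0, 0.001]
force: [0.3, -0.8, -3.6]
gripper_width: 45.1
t 10.05 pos [ 572.3 -195.2   29.2] yaw -157.81 tilt 0.1 F [ 0.3 -0.8 -3.6] w 45.1 
row [0.01  0.002 0.216] -0.0001 dist 43
```

View pics/c7.png

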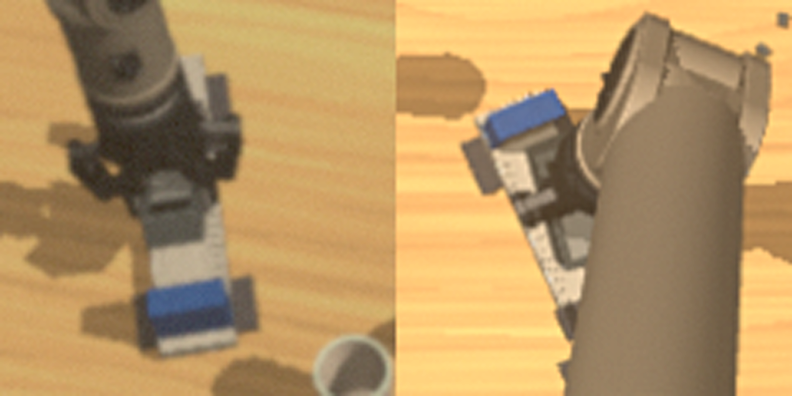

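Blank (scene ≈(223,194)) hangs centred over the bed, in line between the jaw and anvil. Lower it slowly so the low end touches and pivots in the pads.

```bash
python3 -m crank '[[0,[0,0,0.02],0],[0,[0,0,0.04],0],[0,[0,0,0.06],0],[0,[0,0,0.08],0],[0,[0,0,0.09],0],[0,[0,0,0.1],0],[0,[0,0,0.11],0],[0,[0,0,0.11],0]]' 25
python3 to.py 570.5 -195.7 -14 22.2
python3 -m crank '[[0,[0,0,0.01],0],[0,[0,0,0.02],0],[0,[0,0,0.03],0],[0,[0,0,0.04],0],[0,[0,0,0.05],0],[0,[0,0,0.05],0]]'
python3 to.py 570.5 -195.7 -14 22.2
```

```text
time: 10.95
eef_pos: [575.8, -193.0, 8.7]
ee_rot: [-0.193, 0.981, 0.0, 0.004]
force: [2.1, 3.8, 6.5]
gripper_width: 45.8
t 10.95 pos [ 575.8 -193.     8.7] yaw -157.76 tilt 0.42 F [2.1 3.8 6.5] w 45.8 
row [ 0.03  -0.002  0.113] 0.0005 dist 23
time: 11.55
eef_pos: [579.3, -192.8, -0.0]
ee_rot: [-0.194, 0.981, -0.001, 0.007]
force: [5.0, 4.2, 8.6]
gripper_width: 45.5
t 11.55 pos [ 579.3 -192.8   -0. ] yaw -157.67 tilt 0.77 F [5.  4.2 8.6] w 45.5 
row [0.047 0.004 0.069] 0.0014 dist 17
```

```bash
python3 -m crank '[[0,[0.005,0,0.01],0],[0,[0.01,0,0.02],0],[0,[0.01,0,0.03],0],[0,[0.01,0,0.04],0],[0,[0.01,0,0.04],0]]'
python3 to.py 570.5 -195.7 -14 22.2
python3 -m crank '[[0,[0,0,0.008],0],[0,[0,0,0.016],0],[0,[0,0,0.02],0],[0,[0,0,0.02],0]]'
python3 to.py 570.5 -195.7 -14 22.2
```

```text
time: 12.05
eef_pos: [576.3, -195.1, -8.6]
ee_rot: [-0.193, 0.981, -0.002, 0.006]
force: [5.8, 2.0, 6.2]
gripper_width: 45.3
t 12.05 pos [ 576.3 -195.1   -8.6] yaw -157.7 tilt 0.67 F [5.8 2.  6.2] w 45.3 
row [0.028 0.009 0.026] 0.0011 dist 8
time: 12.45
eef_pos: [575.6, -195.4, -12.9]
ee_rot: [-0.193, 0.981, -0.002, 0.005]
force: [5.1, 1.3, 4.9]
gripper_width: 45.4
t 12.45 pos [ 575.6 -195.4  -12.9] yaw -157.72 tilt 0.6 F [5.1 1.3 4.9] w 45.4 
row [0.024 0.008 0.005] 0.0009 dist 5
```

```bash
python3 -m crank '[[0,[0,0,0.007],0],[0,[0,0,0.014],0],[0,[0,0,0.014],0]]'
python3 -m crank '[[0,[0,0,0.007],0],[0,[0,0,0.014],0],[0,[0,0,0.014],0]]'
python3 - <<'E'
from h import *
p,d=grab('scene','s8')
C=np.array([547.3,-205.1]);u=np.array([np.cos(np.radians(22.2)),np.sin(np.radians(22.2))])
for x in range(0,92,6):
    out=[]
    for h in (48,):
        P=np.r_[C+u*x,h];w=proj('scene',P)[0].round().astype(int)
        q=ond('scene',w,d[w[1],w[0]])[0];out.append((q.round(),round(float((q[:2]-C)@u))))
    print(x,w,out)
E
```

```text
time: 12.75
eef_pos: [574.9, -195.6, -16.1]
ee_rot: [-0.193, 0.981, -0.001, 0.004]
force: [4.6, 1.2, 5.3]
gripper_width: 45.4
time: 13.05
eef_pos: [574.9, -195.6, -16.9]
ee_rot: [-0.193, 0.981, -0.001, 0.004]
force: [0.3, 3.0, 18.2]
gripper_width: 45.4
0 [224 187] [(array([ 602., -169.,  151.]), 65)]
6 [224 189] [(array([ 589., -179.,  116.]), 48)]
12 [224 191] [(array([ 582., -185.,   93.]), 40)]
18 [224 193] [(array([ 563., -200.,   46.]), 17)]
24 [225 195] [(array([ 569., -195.,   46.]), 24)]
30 [225 197] [(array([ 575., -193.,   47.]), 31)]
36 [225 199] [(array([ 582., -191.,   48.]), 38)]
42 [225 200] [(array([ 584., -190.,   47.]), 40)]
48 [225 202] [(array([ 591., -188.,   48.]), 47)]
54 [226 204] [(array([ 597., -183.,   49.]), 54)]
60 [226 206] [(array([ 603., -181.,   49.]), 60)]
66 [226 208] [(array([ 608., -180.,   48.]), 66)]
72 [226 210] [(array([ 613., -179.,   47.]), 71)]
78 [226 212] [(array([ 621., -176.,   50.]), 79)]
84 [227 214] [(array([ 621., -175.,   40.]), 80)]
90 [227 216] [(array([ 639., -165.,   65.]), 100)]
```

The force rose sharply to 18 N and the top face reads z≈48 all along: the blank is flat on the bed, far end at caliper x≈80. Release and lift.

```bash
python3 -m crank '[[0.2,[0,0,-0.012],0],[0.6,[0,0,-0.012],0],[1,[0,0,-0.012],0],[1,[0,0,-0.012],0],[1,[0,0,-0.012],0],[1,[0,0,-0.012],0]]'
python3 -m crank '[[1,[0,0,-0.05],0],[1,[0,0,-0.12],0],[1,[0,0,-0.25],0],[1,[0,0,-0.4],0],[1,[0,0,-0.55],0],[1,[0,0,-0.7],0],[1,[0,0,-0.7],0],[1,[0,0,-0.7],0]]'
python3 -m crank '[[1,[0,0.2,0],0],[1,[0,0.4,0],0],[1,[0,0.6,0],0],[1,[0,0.8,0],0],[1,[0,0.98,0],0],[1,[0,0.98,0],0]]'
cat > cal.py <<'E'
from h import *
import sys
p,d=grab('top',sys.argv[1])
vv,uu=np.mgrid[0:400,0:640];P=ond('top',np.c_[uu.ravel(),vv.ravel()],d.ravel()).reshape(400,640,3)
C=np.array([547.3,-205.1]);a=np.radians(22.2);u=np.array([np.cos(a),np.sin(a)]);v=np.array([-u[1],u[0]])
X=(P[...,:2]-C)@u;Y=(P[...,:2]-C)@v;Z=P[...,2]
W=(abs(Y)<60)&(X>-170)&(X<140)&(Z<115)
for n,(lo,hi,xa,xb) in dict(blank=(40,54,-45,90),bed=(15,25,-160,130),anvil=(59,71,85,125),jaw=(59,71,-125,-20),fin=(95,112,-120,0)).items():
    m=(W&(Z>lo)&(Z<hi)&(X>xa)&(X<xb)).astype(np.uint8)
    if m.sum()<8: print(n,'none');continue
    k=np.c_[X[m>0],Y[m>0]].astype(np.float32);r=cv2.minAreaRect(k)
    print(n,m.sum(),'ctr',np.round(r[0],1),'size',np.round(r[1],1),'ang',round(r[2],1),'x',np.percentile(k[:,0],[2,98]).round(1),'y',np.percentile(k[:,1],[2,98]).round(1),'z',np.percentile(Z[m>0],[10,50,90]).round(1))
b=cv2.resize(p[130:270,370:480],None,fx=4,fy=4,interpolation=cv2.INTER_CUBIC);cv2.imwrite(f'pics/{sys.argv[1]}c.png',cv2.convertScaleAbs(b,alpha=1.3))
E
python3 cal.py t9
```

```text
time: 13.7
eef_pos: [568.9, -195.6, -19.6]
ee_rot: [-0.192, 0.981, 0.0, -0.001]
force: [-0.5, -0.1, -0.2]
gripper_width: 85.1
time: 14.5
eef_pos: [570.3, -195.9, 122.8]
ee_rot: [-0.192, 0.981, -0.0, 0.001]
force: [-0.2, -0.5, -1.0]
gripper_width: 85.1
time: 15.1
eef_pos: [492.5, -8.5, 119.7]
ee_rot: [-0.197, 0.98, 0.002, -0.002]
force: [0.4, -0.4, -0.9]
gripper_width: 85.5
blank 643 ctr [23.1  0.4] size [108.6  47.9] ang 0.4 x [-28.8  74.5] y [-22.   23.3] z [44.5 47.7 50.9]
bed 1027 ctr [-14.8   0.9] size [289.   71.9] ang 1.4 x [-155.8  121.2] y [-30.9  31.3] z [16.7 19.9 22.9]
anvil 195 ctr [107.5  -0.2] size [64.2 24.7] ang 89.8 x [ 95.8 119.6] y [-30.2  30.8] z [61.8 64.8 67.3]
jaw 119 ctr [-64.7  -0.2] size [64.4 24.8] ang 88.8 x [-76.9 -52.7] y [-30.8  30.8] z [62.  65.  68.8]
fin 72 ctr [-64.5  -1.3] size [23.7 20.7] ang 2.5 x [-76.1 -53.2] y [-10.8   8.8] z [ 99.7 103.2 105. ]
```

View pics/t9c.png

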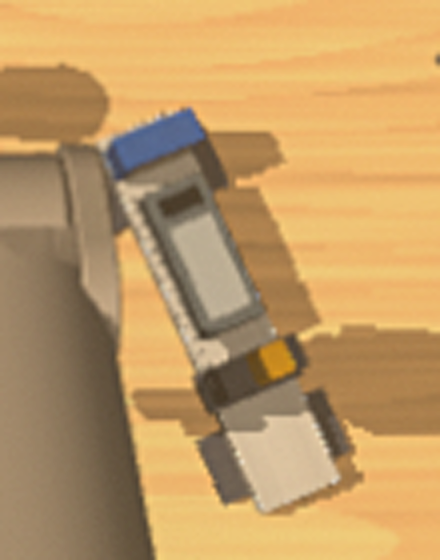

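Step 1 looks met: blank at caliper (23, 0.4) mm, 0.4° off, flat, released. The jaw face is at −52 mm (value ≈ 0.018). I'll push the fin from behind with shut fingers; the arm is soft sideways, about 1 N/mm, which suits a 10 N push.

```bash
python3 -m crank '[[0,[0.01,0,0],0],[0,[0.01,0,0],0]]' 30; python3 to.py 443.6 -247.4 120 22.2
```

```text
time: 15.35
eef_pos: [493.4, -16.7, 120.6]
ee_rot: [-0.191, 0.982, -0.0, -0.0]
force: [0.2, -0.9, -0.4]
gripper_width: 59.3
t 15.35 pos [493.4 -16.7 120.6] yaw -157.95 tilt 0.06 F [ 0.2 -0.9 -0.4] w 59.3 
row [ 0.664 -0.976  0.004] -0.0017 dist 236
```

```bash
python3 -m crank '[[0,[0.1,-0.15,0],0],[0,[0.23,-0.34,0],0],[0,[0.36,-0.53,0],0],[0,[0.49,-0.72,0],0],[0,[0.6,-0.88,0],0],[0,[0.664,-0.976,0],0],[0,[0.664,-0.976,0],0],[0,[0.664,-0.976,0],0]]'
python3 to.py 443.6 -247.4 40 22.2
```

```text
time: 16.15
eef_pos: [444.0, -246.8, 120.7]
ee_rot: [-0.191, 0.982, 0.0, -0.0]
force: [0.5, 0.5, 0.7]
gripper_width: 0.4
t 16.15 pos [ 444.  -246.8  120.7] yaw -157.98 tilt 0.03 F [0.5 0.5 0.7] w 0.4 
row [ 0.003 -0.002  0.404] -0.002 dist 81
```

```bash
python3 -m crank '[[0,[0,0,0.1],0],[0,[0,0,0.2],0],[0,[0,0,0.3],0],[0,[0,0,0.404],0],[0,[0,0,0.404],0],[0,[-0.03,0,0.404],0],[0,[-0.06,0,0.404],0],[0,[-0.09,0,0.404],0],[0,[-0.1,0,0.404],0],[0,[-0.1,0,0.404],0]]'
python3 cal.py t10; python3 to.py 443.6 -247.4 40 22.2
```

```text
time: 17.15
eef_pos: [463.9, -238.0, 40.6]
ee_rot: [-0.193, 0.981, -0.0, 0.001]
force: [-0.5, 0.7, 0.4]
gripper_width: 0.1
blank 645 ctr [23.4  0.1] size [ 49.  108.6] ang 89.8 x [-28.7  75.1] y [-22.4  23.5] z [44.4 47.8 51.1]
bed 808 ctr [-14.8   0.7] size [ 68.1 290.3] ang 88.4 x [-156.2  127.7] y [-29.6  32.6] z [16.6 19.6 22.9]
anvil 196 ctr [107.6   0. ] size [25.3 63.4] ang 0.5 x [ 95.4 119.7] y [-29.6  30.6] z [61.3 64.  67.5]
jaw 78 ctr [-64.1  14.8] size [32.9 24.3] ang 88.6 x [-75.9 -52.5] y [ 7.8 31. ] z [61.7 64.4 67.2]
fin 38 ctr [-59.6   3.8] size [13.5 27.7] ang 48.2 x [-72.7 -52.9] y [-9.  9.] z [ 99.  102.2 105.7]
t 17.2 pos [ 463.3 -238.3   40.5] yaw -157.79 tilt 0.03 F [ 0.1  0.1 -0.1] w 0.2 
row [ 0.109 -0.005  0.002] 0.0001 dist 22
```

```bash
python3 -m crank '[[0,[-0.02,0,0],0],[0,[-0.04,0,0],0],[0,[-0.06,0,0],0],[0,[-0.08,0,0],0],[0,[-0.1,0,0],0],[0,[-0.12,0,0],0],[0,[-0.14,0,0],0],[0,[-0.155,0,0],0],[0,[-0.155,0,0],0]]'
python3 cal.py t11; python3 to.py 463.5 -238.2 40 22.2
```

```text
time: 18.1
eef_pos: [492.0, -226.6, 40.1]
ee_rot: [-0.193, 0.981, -0.0, 0.0]
force: [-2.6, -1.8, 1.7]
gripper_width: -0.3
blank 631 ctr [22.8  3.2] size [125.7  56.7] ang 0.5 x [-20.3  83. ] y [-22.1  23.6] z [44.5 47.8 51.2]
bed 727 ctr [-14.7   1.7] size [ 69.1 289.7] ang 89.6 x [-153.1  127.5] y [-27.7  33. ] z [16.6 19.5 22.7]
anvil 197 ctr [108.  -0.] size [25.2 64.4] ang 0.5 x [ 95.7 119.5] y [-29.8  31.4] z [61.1 64.3 67.6]
jaw 63 ctr [-33.2  20.2] size [23.7 20.3] ang 89.6 x [-42.6 -23.5] y [ 8.4 31.3] z [61.9 65.  67.9]
fin 20 ctr [-33.    7.3] size [ 8.8 18.5] ang 63.6 x [-41.7 -24.5] y [-0.3  9.2] z [ 98.9 103.6 105.6]
t 18.15 pos [ 492.  -226.6   40.1] yaw -157.81 tilt 0.03 F [-1.4 -1.7  1.3] w 0.1 
row [0.154 0.    0.001] -0.0001 dist 31
```

```bash
python3 -m crank '[[0,[-0.01,0,0],0],[0,[-0.02,0,0],0],[0,[-0.03,0,0],0],[0,[-0.04,0,0],0],[0,[-0.04,0,0],0]]'
python3 -m crank '[[0,[-0.005,0,0],0],[0,[-0.01,0,0],0],[0,[-0.015,0,0],0],[0,[-0.015,0,0],0]]'
python3 to.py 463.5 -238.2 40 22.2
```

```text
time: 18.65
eef_pos: [499.8, -223.4, 40.1]
ee_rot: [-0.193, 0.981, -0.0, 0.0]
force: [-1.0, -2.0, -0.4]
gripper_width: 0.3
time: 19.05
eef_pos: [501.0, -222.8, 40.1]
ee_rot: [-0.192, 0.981, 0.0, -0.001]
force: [-5.0, -2.7, 2.9]
gripper_width: 0.1
t 19.05 pos [ 501.  -222.8   40.1] yaw -157.83 tilt 0.09 F [-5.  -2.7  2.9] w 0.1 
row [ 0.202 -0.     0.001] -0.0003 dist 40
```

```bash
python3 -m crank '[[0,[-0.005,0,0],0],[0,[-0.01,0,0],0],[0,[-0.015,0,0],0],[0,[-0.015,0,0],0]]'
python3 -m crank '[[0,[-0.005,0,0],0],[0,[-0.01,0,0],0],[0,[-0.01,0,0],0]]'
python3 to.py 463.5 -238.2 40 22.2
```

```text
time: 19.45
eef_pos: [500.8, -222.8, 40.1]
ee_rot: [-0.192, 0.981, 0.001, -0.003]
force: [-10.8, -4.3, 7.5]
gripper_width: 0.1
time: 19.75
eef_pos: [500.6, -222.8, 40.1]
ee_rot: [-0.191, 0.982, 0.001, -0.005]
force: [-13.9, -4.8, 11.1]
gripper_width: -0.1
t 19.75 pos [ 500.6 -222.8   40.1] yaw -157.95 tilt 0.55 F [-13.9  -4.8  11.1] w -0.1 
row [ 0.201 -0.002  0.002] -0.0017 dist 40
```

The jaw has stopped and the push is about 14 N. Ease to about 11 N, hold, then look.

```bash
python3 -m crank '[[0,[0.008,0,0],0],[0,[0.008,0,0],0],[0,[0.008,0,0],0],[0,[0.008,0,0],0],[0,[0.008,0,0],0],[0,[0.008,0,0],0],[0,[0.008,0,0],0],[0,[0.008,0,0],0]]'
python3 -m crank '[[0,[0.03,0,0],0],[0,[0.06,0,0],0],[0,[0.1,0,0],0],[0,[0.15,0,0],0],[0,[0.2,0,0],0],[0,[0.25,0,0],0]]'
python3 -m crank '[[0,[0.02,0,-0.15],0],[0,[0.02,0,-0.3],0],[0,[0.02,0,-0.45],0],[0,[0.02,0.1,-0.5],0],[0,[0.02,0.3,-0.5],0],[0,[0.02,0.5,-0.5],0],[0,[0.02,0.7,-0.5],0],[0,[0.02,0.8,-0.5],0],[0,[0.02,0.8,-0.5],0]]'
python3 cal.py t12
```

```text
time: 20.55
eef_pos: [500.8, -222.8, 40.1]
ee_rot: [-0.191, 0.981, 0.001, -0.003]
force: [-10.5, -3.6, 7.5]
gripper_width: -0.1
time: 21.15
eef_pos: [457.9, -240.3, 40.2]
ee_rot: [-0.192, 0.981, 0.0, 0.0]
force: [0.1, -0.8, -0.0]
gripper_width: -0.0
time: 22.05
eef_pos: [393.1, -91.0, 140.0]
ee_rot: [-0.195, 0.981, 0.001, -0.0]
force: [-0.1, -0.3, 0.5]
gripper_width: 0.0
blank 599 ctr [25.8  2.9] size [ 55.2 128. ] ang 89.1 x [-19.3  87.9] y [-22.6  24.7] z [44.6 47.9 51. ]
bed 383 ctr [-14.6   0.7] size [289.7  72. ] ang 1.8 x [-151.2  128.4] y [-31.6  34.9] z [16.8 20.  23.2]
anvil 196 ctr [107.8   1.4] size [62.6 25.3] ang 89.1 x [ 95.6 119.6] y [-29.2  31.4] z [61.5 64.5 68. ]
jaw 87 ctr [-29.2  -0.3] size [62.9 18.1] ang 89.4 x [-38.  -20.6] y [-31.   30.8] z [61.5 64.4 66.9]
fin 70 ctr [-25.8  -0.5] size [20.9 23.7] ang 88.3 x [-37.2 -14.3] y [-9.6  9.4] z [ 98.6 103.3 106.3]
```

View pics/t12c.png

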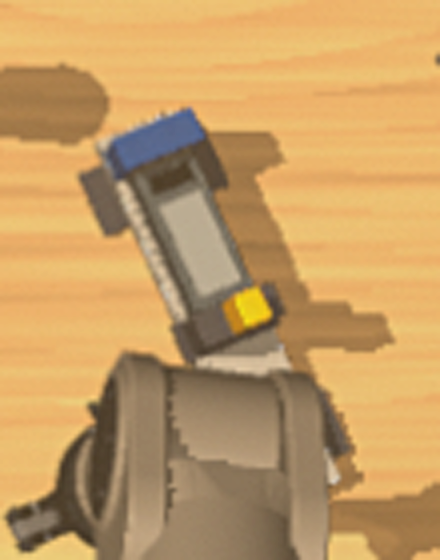

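Picture: the blank (dark bar to the anvil) is pinched between the jaw and anvil, square and flat. Quick check that the bystanders are unmoved, then hand in.

Run:
```python
from h import *
from workcell import finish_job
a=np.load('pics/top0.npz')['p'];b,_=grab('top','t13')
for n,(x,y,w,h) in dict(red=(276,164,34,54),cup=(340,130,34,34),mallet=(165,160,60,105)).items():
    s=cv2.phaseCorrelate(*[cv2.cvtColor(i[y:y+h,x:x+w],cv2.COLOR_BGR2GRAY).astype(np.float32) for i in(a,b)]);print(n,np.round(s[0],2),round(s[1],2))
s=status.read_state();print(s['time'],np.abs(s['dq']).max())
print(finish_job())
```

```text
red [-0.    0.03] 1.03
cup [-0.03  0.03] 1.0
mallet [-0.01 -0.01] 0.98
22.15 0.02000807326355714
the job is handed in; nothing more can be done
None
```

The grey blank is lying flat and face up between the caliper jaws, pinched against the blue anvil, and the job was handed in at 22.2 s (limit 48 s). `finish_job()` gave no verdict.

- **Placing:** the first grasp closed on air, because the real finger tips sit about 40 mm behind the reported TCP. I measured this by depth, corrected it and regripped. I then set the low end on the bed, let the blank pivot flat in the pads and released it. It measured at caliper (23, 0.4) mm, 0.4° off square, top face at about 48 mm. The stone had not moved in the failed grasp.
- **Closing:** I pushed the jaw from behind its fin with shut fingers, rather than pinching it. The push peaked at about 15 N horizontally and was then held at about 11 N for 0.8 s before I backed off.
- **Last checks:** the final picture shows the blank flat, square and between both faces. The red stone, cup and mallet had shifted less than 0.05 pixel.
- **Disagreements:**
  - The jaw position read from the fin gives a gap of about 108.3 mm, against 110 mm for the stone. That is close to the 108 mm lower limit, but within about 2 mm of measuring error.
  - In the last frames the fit to the blank picked up the jaw and anvil edges. The final squareness was therefore judged by eye from the picture, not measured.

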